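# Show the underside of a soap bar to the inspection camera

### The arm

A 6-joint arm with a two-finger parallel gripper is mounted at the origin on the work surface. World frame = base frame: x ahead of the robot, y to its left, z up, the work surface at z = 0. Lengths are in m, angles in rad, forces in N, time in s.
With the tool pointing down it reaches from about 0.425 to 0.95 m from the base axis. Payload 3.5 kg.
Tool frame: the origin (TCP) lies on the front face of the gripper's body, between the roots of the fingers; the fingertips stand 73 mm ahead of it and the grasp point (between the pads) lies 54 mm ahead of it; z points along the fingers, y is the line along which they close (so a half turn about z gives the same grasp; the last joint's range is limited). The gripper opens to 85 mm and grips with 20 to 120 N. Pads are 22 mm wide; open, the fingers measure 114 mm over their backs; the gripper's body (76 mm by 85 mm) begins 54 mm behind the grasp point. The pads swing forward as they close: fully open they stand 13 mm farther back than shut.
Start: joints at [-0.15, 0.286, 1.577, -0, 1.279, -0.15], TCP at [0.675, 0, 0.304] pointing down, gripper open.
Joint ranges: [-2.77, 2.77], [-0.9, 2.22], [0.21, 2.48], [-1.53, 4.67], [0.24, 2.81], [-2.84, 2.84]. Speed limits (rad/s): [2.79, 2.79, 3.14, 3.14, 3.14, 3.14].

### API

Orientations are given as a unit quaternion [x, y, z, w].
In Python, from plant import arm, cams gives the robot as it stands.
- The arm moves only by the tool arm_command, never from a script. Its argument "targets" is a list of rows, each a list of 3 entries, a list of its own where there are three numbers: the shift along the tool's x, y, z in m, then the turn about the tool's z in degrees, then the gripper command: -1 is shut, 1 is fully open, values between are in proportion. A call has 1 to 20 rows; each row is the pose to reach, as a shift and turn from the pose commanded when the call began, along the tool's axes at that moment; what a row does not reach only later rows make up. A row lasts 1/10 s, in which the tool goes at most 50 mm and 8.59 degrees, less where a joint would pass 70% of its speed; a pose out of reach is approached as far as the arm can. A call with a gripper value outside its range is refused whole. The fingers move at their own pace and stop on an object; "squeeze" is the grip in N (left out, the last holds). Time passes only in rows, so rows that repeat a pose let the fingers close. It gives the time, the measured TCP pose, the force, the opening and the grip force at its end, in the units of the state.
- arm.read_state(): the state, without advancing time (a new reading comes with each control period).
- cams.get_image(name): name is "scene" or "side" or "wrist"; returns the picture (480x640x3 uint8, blue, green, red); there is no depth.
- cams.calibration(name): a dict with "fx", "fy", "cx", "cy" (pixels), "dist_coeffs" ([k1, k2, p1, p2, k3] as OpenCV has them; the pictures are not rectified), "extrinsics" (4x4, takes a point from camera to world coordinates). Camera axes: x right, y up, looking along -z (the intrinsics and any distortion apply to the point x, -y, -z); pixel columns grow to the right and rows downward; lengths in m; the calibration is good to about 2 mm. A picture is of the moment at which its call begins: read the wrist's pose just before it. calibration takes no time and is no camera call; for the wrist camera it gives the pose at the moment of the call.
- arm.close_job(): hands the job in; it is judged then, once.
The state is a dict: "clock": time; "joint_positions": joint angles; "qvel": joint speeds; "tau": joint torques, N m; "tcp_pos": TCP position; "eef_rot": TCP orientation; "force": force on the tool from outside, world axes, zero at the start; "wrist_torque": the same for the moment, N m; "grip_width": finger opening in m; "grip_force": force on a finger pad.
Only numpy, scipy, OpenCV 4.12 (cv2) and the standard library are available. Lean on these libraries where they do the work, as an engineer would, in place of code of your own. Each camera call takes 0.05 s, during which the arm holds its last target. There are 200 camera calls.

### The job

One of the three handmade soap bars on the wooden curing rack was cut too thick: lift that bar off and hold it up to the little inspection camera with its underside facing the lens squarely, centred on the lens and 10 cm in front of it, its long side parallel to the long side of the camera's head. Leave the other bars, the camera and the things around them as they are, and finish while still holding the bar there, motionless in the air, clear of everything but the gripper.

Things in the scene. Friction and masses are not known exactly. Their poses are not given: they have to be found in the camera images.
- thick_bar: the soap bar to show, a tan block with a cream top layer: 80 mm (its x) by 52 mm (its y) by 40 mm thick (its z), 0.12 to 0.23 kg, edges square. It lies flat on the rack, cream side up, in any of the three places. Origin: centre of its underside; z points from the underside to the cream top
- thick_bar_top (a point): centre of the thick bar's cream top face, 40 mm above its underside; same axes as the bar
- thin_bar_a: another soap bar of the same colours, 80 mm (x) by 52 mm (y), only 24 mm thick; origin at the centre of its underside. To be left on the rack. The bars' centres are about 125 mm apart in a row, with about 50 mm or more free between neighbours
- thin_bar_b: a second thin bar, like thin_bar_a, to be left on the rack
- rack: wooden curing rack fixed to the counter, 165 mm (x) by 380 mm (y), made of slats along y; origin on the counter under its centre, the slats' top at 30 mm. The bars lie in a row along its y, their long sides roughly along its x. It may stand to the left or to the right
- camera: fixed foot of the inspection camera: steel plate 120 mm (x) by 135 mm (y) with two cheeks 107 mm high; origin on the counter under its centre. The head (black box 56 by 96 by 44 mm, long side along y) pivots between the cheeks about y, 85 mm up; it looks upward, leaning 0.08 to 0.45 rad towards the foot's -x (roughly the robot). Its stiff hinge stays put unless knocked
- camera_lens (a point): centre of the front of the camera's round lens (42 mm across), 45 mm from the head's pivot. Its z axis points straight out of the lens along the line of sight, its y axis is level along the head's long side, its x axis runs along the head's short side
- beaker: open glass beaker, 84 mm across, 90 mm tall, beyond the work; origin at the centre of its underside. Leave alone
- bowl: wooden bowl, 110 mm across, 50 mm tall, beyond the work; origin at the centre of its underside. Leave alone
- jar: closed amber glass jar, 66 mm across, 80 mm tall, beyond the work; origin at the centre of its underside. Leave alone
Not all that is in view belongs to the job. Leave any pink or purple look-alike of the thick_bar alone.

How it is judged:
By the outcome, as a careful person would: the job done as asked, in the order asked, and still so for the second after the job is handed in, while the arm keeps its last pose, push and grip.
It also fails if it takes over 35 s, if anything falls off the work surface, if the arm or the gripper's body presses on something with over 40 N, if the wrist force passes 120 N, or if a joint passes its speed limit or range.

## Working session

There is one attempt and no reset: what is moved stays moved. The work goes in short steps, Python scripts to look and compute and a tool call to move; the robot and the scene stay as the last step left them, time stands still between calls to the robot, and variables do not carry over. Pictures are saved under pics/ and viewed, at most 10 in all, crops included, and the job is handed in when it is done.

Besides the shell and the picture viewer there is one more tool, called after "Call:" as name(argument=value, ...), one argument or row to a line, values as JSON. arm_command: Moves the arm, as the interface text tells. Its arguments: {"type":"object","properties":{"targets":{"type":"array"},"squeeze":{"type":"number"}},"required":["targets"]}

```bash
mkdir -p pics; ls; cat > h.py <<'E'
import numpy as np, cv2
from plant import arm, cams
from scipy.spatial.transform import Rotation as R
def K(c): return np.array([[c["fx"],0,c["cx"]],[0,c["fy"],c["cy"]],[0,0,1.]]), np.array(c["dist_coeffs"],float)
F=np.diag([1,-1,-1.])
def proj(c,P):
    k,d=K(c);E=np.array(c["extrinsics"]);p=(np.atleast_2d(P)-E[:3,3])@E[:3,:3]@F
    return cv2.projectPoints(p.reshape(-1,1,3),np.zeros(3),np.zeros(3),k,d)[0][:,0]
def ray(c,uv):
    k,d=K(c);E=np.array(c["extrinsics"])
    n=cv2.undistortPoints(np.array(uv,float).reshape(-1,1,2),k,d)[:,0]
    v=np.c_[n,np.ones(len(n))]@F@E[:3,:3].T
    return E[:3,3],v
def onz(c,uv,z):
    o,v=ray(c,uv); return o+v*((z-o[2])/v[:,2])[:,None]
def snap(n,f):
    c=cams.calibration(n); im=cams.get_image(n); cv2.imwrite("pics/%s.png"%f,im); return c,im
E
python3 - <<'E'
from h import *
import pickle
o={}
for n in("scene","side","wrist"):
    c,im=snap(n,n+"0");o[n]=c;E=np.array(c["extrinsics"]);print(n,c["fx"],c["dist_coeffs"],E.round(3).tolist())
pickle.dump(o,open("cal0.pkl","wb"))
s=arm.read_state();print(s["tcp_pos"],s["eef_rot"],s["grip_width"],s["clock"])
E
```

```text
pics
scene 456.96562292299075 [-0.00796052  0.          0.          0.          0.        ] [[-0.787, -0.522, 0.329, 0.856], [0.617, -0.666, 0.419, 0.368], [0.0, 0.533, 0.846, 0.847], [0.0, 0.0, 0.0, 1.0]]
side 447.72176456006235 [-0.00501294  0.          0.          0.          0.        ] [[0.761, 0.328, -0.559, 0.008], [-0.648, 0.394, -0.651, -0.678], [0.007, 0.859, 0.513, 0.606], [0.0, 0.0, 0.0, 1.0]]
wrist 362.16983963720185 [-0.04973588  0.          0.          0.          0.        ] [[1.0, -0.001, 0.002, 0.675], [0.0, 0.965, 0.262, 0.067], [-0.002, -0.262, 0.965, 0.372], [0.0, 0.0, 0.0, 1.0]]
[6.74616841e-01 7.71933435e-05 3.02812546e-01] [ 7.07101808e-01  7.07111129e-01 -5.57729494e-04 -7.57801494e-04] 0.08517962744357299 0.15
```

View pics/scene0.png

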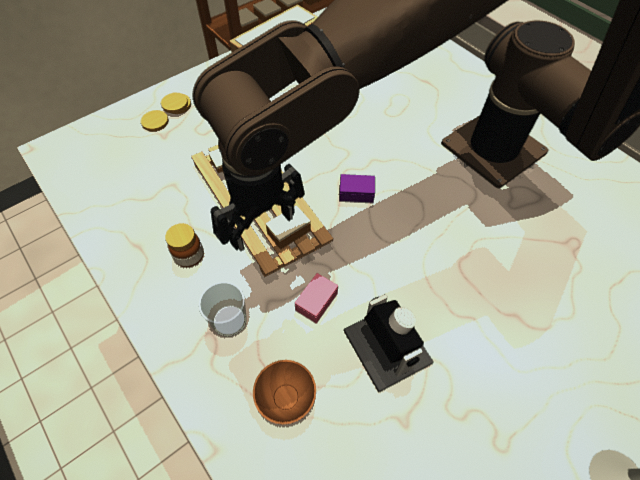

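View pics/side0.png

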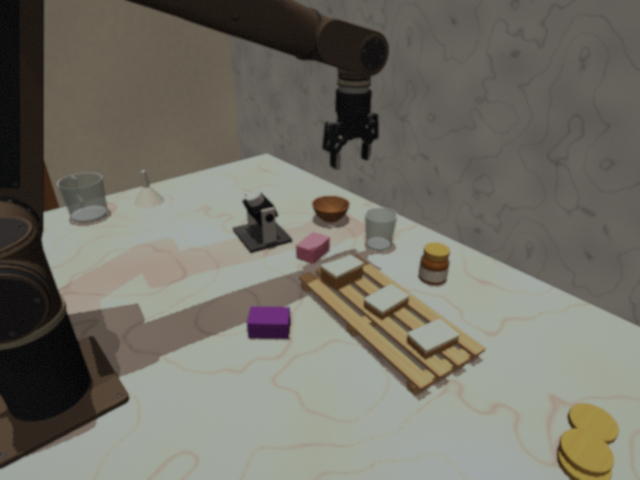

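```bash
python3 - <<'E'
import cv2,numpy as np
a=cv2.imread("pics/scene0.png")[275:400,330:450];b=cv2.imread("pics/side0.png")[180:390,225:490]
b=cv2.resize(b,None,fx=3,fy=3,interpolation=cv2.INTER_CUBIC)[:600,:800];cv2.imwrite("pics/sideZ.png",b)
w=cv2.imread("pics/wrist0.png");cv2.imwrite("pics/sceneZ.png",cv2.resize(a,None,fx=4.8,fy=4.8,interpolation=cv2.INTER_CUBIC))
E
```

```text
(no output)
```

View pics/sideZ.png

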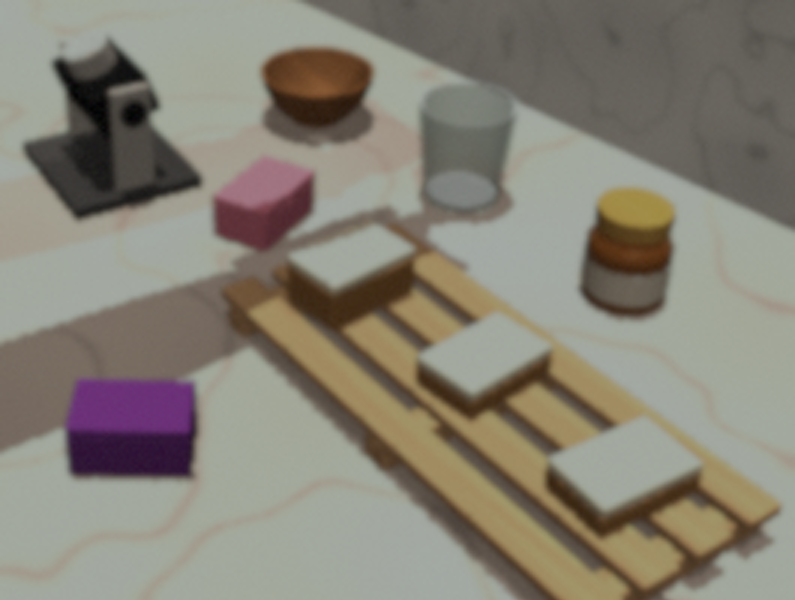

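View pics/sceneZ.png

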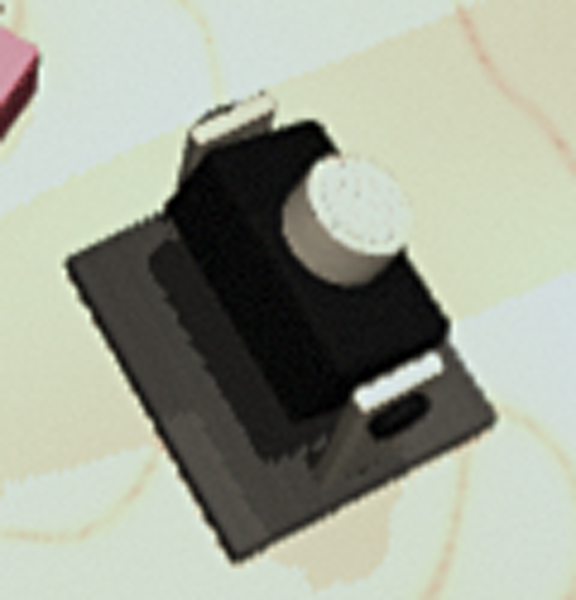

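```bash
cat > fit.py <<'E'
from h import *
import pickle
from scipy.optimize import least_squares
o=pickle.load(open("cal0.pkl","rb"))
S=lambda u,v:(330+u/4.8-.4,275+v/4.8-.4)
D=lambda u,v:(225+u/3-.33,180+v/3-.33)
def model(p):
    x,y,yaw,a,t=p;Rz=R.from_euler("z",yaw).as_matrix();Rh=R.from_euler("y",-a).as_matrix()
    f=lambda q:np.array([x,y,0])+Rz@np.array(q,float)
    h=lambda q:f(np.array([0,0,.085])+Rh@np.array(q,float))
    return f,h,t,Rz@Rh
def pts(p):
    f,h,t,_=model(p)
    A=[(f([.06,-.0675,t]),S(70,262)),(f([.06,.0675,t]),S(235,560)),(f([-.06,.0675,t]),S(497,420)),
       (h([0,0,.045]),S(362,207)),(h([.028,-.048,.022]),S(213,150)),(h([-.028,-.048,.022]),S(318,125)),(h([-.028,.048,.022]),S(445,330)),(h([.028,.048,.022]),S(338,385))]
    return A
sd=[]
def res(p):
    r=[]
    for P,uv in pts(p): r+=list(proj(o["scene"],P)[0]-uv)
    f,h,t,_=model(p)
    for P,uv in[(h([0,0,.045]),D(88,58)),(f([-.06,-.0675,t]),D(78,213)),(f([.06,-.0675,t]),D(200,182)),(f([-.06,.0675,t]),D(25,148))]:
        r+=list((proj(o["side"],P)[0]-uv))
    return r
x0=onz(o["scene"],[S(283,390)],0.0)[0]
best=min((least_squares(res,[x0[0],x0[1],yw,.25,.008],loss="soft_l1") for yw in(-.5,0,.5)),key=lambda r:r.cost)
p=best.x
if __name__=="__main__":
    print(p.round(4),best.cost,np.round(best.fun.reshape(-1,2),1).tolist())
    f,h,t,Rl=model(p);L=h([0,0,.045]);print("lens",L.round(4),"goal",(L+.1*Rl[:,2]).round(4),"axis",Rl[:,2].round(3))
    c=o["side"]
    T=onz(c,[D(290,263),D(372,227),D(414,262),D(337,295)],.07);print("bar",T.round(3).tolist(),T.mean(0))
    for i in range(4):print(np.linalg.norm(T[i]-T[i-1]).round(4),end=" ")
    print(onz(c,[D(225,290),D(600,598),D(778,508),D(390,225)],.03).round(3).tolist())
    print(onz(c,[D(420,360),D(495,314),D(550,355),D(475,400)],.054).round(3).tolist())
    print(onz(c,[D(215,210),D(262,245),D(70,470),D(190,472)],.0).round(3).tolist())
E
python3 fit.py
```

```text
[ 0.5666  0.2167 -0.2041  0.35    0.0069] 15.776097902139558 [[-1.6, -0.1], [-0.6, 1.2], [0.4, 1.2], [-0.6, -0.2], [-2.1, -0.5], [0.1, -2.7], [3.3, 0.4], [1.1, -1.4], [-0.5, -4.9], [-0.6, 0.5], [1.7, -0.5], [-0.8, -0.8]]
lens [0.5515 0.2198 0.1273] goal [0.5179 0.2268 0.2212] axis [-0.336  0.07   0.939]
bar [[0.524, -0.078, 0.07], [0.602, -0.08, 0.07], [0.593, -0.133, 0.07], [0.524, -0.128, 0.07]] [ 0.56080027 -0.10490435  0.07      ]
0.0504 0.0776 0.0536 0.0695 [[0.503, -0.029, 0.03], [0.48, -0.395, 0.03], [0.618, -0.42, 0.03], [0.659, -0.043, 0.03]]
[[0.532, -0.201, 0.054], [0.608, -0.199, 0.054], [0.602, -0.253, 0.054], [0.53, -0.253, 0.054]]
[[0.595, 0.103, 0.0], [0.591, 0.035, 0.0], [0.327, -0.09, 0.0], [0.385, -0.142, 0.0]]
```

Call:
arm_command(
  targets=[
    [[-0.03, -0.03, 0.01], 0, 1],
    [[-0.06, -0.065, 0.02], 0, 1],
    [[-0.09, -0.1, 0.03], 0, 1],
    [[-0.105, -0.114, 0.04], 0, 1],
    [[-0.105, -0.114, 0.04], 0, 1],
    [[-0.105, -0.114, 0.04], 0, 1],
  ],
)

```text
clock: 0.75
tcp_pos: [0.561, -0.105, 0.2639]
eef_rot: [0.707, 0.707, 0.0, -0.0]
force: [-0.4, 0.1, 1.0]
grip_width: 0.0853
grip_force: 0.0
```

```bash
python3 - <<'E'
from h import *
import pickle
s=arm.read_state();print(s["tcp_pos"],s["clock"],s["joint_positions"])
c,im=snap("wrist","w1");pickle.dump(c,open("w1.pkl","wb"))
E
```

```text
[ 0.56102504 -0.1050279   0.26392187] 0.75 [-3.62923480e-01  9.47590623e-02  1.87367930e+00  5.04167181e-04
  1.17316847e+00 -3.62136069e-01]
```

View pics/w1.png

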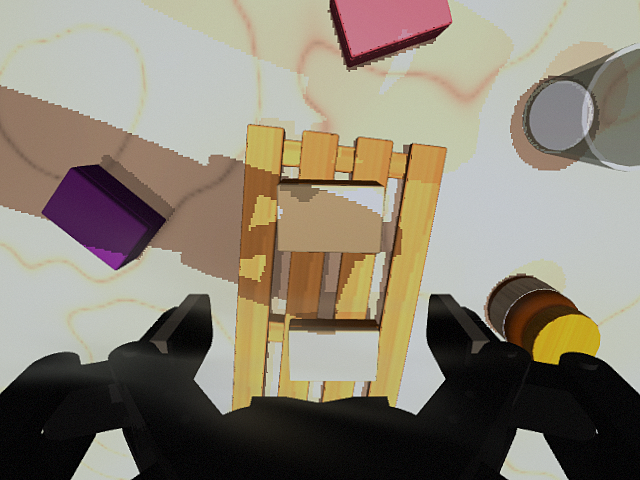

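```bash
python3 - <<'E'
from h import *
import pickle
c=pickle.load(open("w1.pkl","rb"))
T=onz(c,[(277,187),(384.5,185.5),(381.5,253),(277.5,250)],.07);print(T.round(4).tolist(),T.mean(0))
d=T[1]-T[0]+T[2]-T[3];print(np.degrees(np.arctan2(d[1],d[0])),np.linalg.norm(d)/2)
d=T[0]-T[3]+T[1]-T[2];print(np.degrees(np.arctan2(-d[0],d[1])),np.linalg.norm(d)/2)
print(onz(c,[(247,126),(235,380),(445,146)],.03).round(4).tolist())
im=cv2.imread("pics/w1.png")[170:270,262:400];cv2.imwrite("pics/w1z.png",cv2.resize(im,None,fx=5.5,fy=5.5,interpolation=cv2.INTER_NEAREST))
E
```

```text
[[0.5307, -0.0706, 0.07], [0.6087, -0.0695, 0.07], [0.6088, -0.1208, 0.07], [0.5296, -0.1184, 0.07]] [ 0.56944312 -0.09483157  0.07      ]
-0.5117790658856811 0.0786558516821314
-0.6021293662069288 0.04955530384121209
[[0.5032, -0.0262, 0.03], [0.4785, -0.2639, 0.03], [0.6643, -0.0418, 0.03]]
```

View pics/w1z.png

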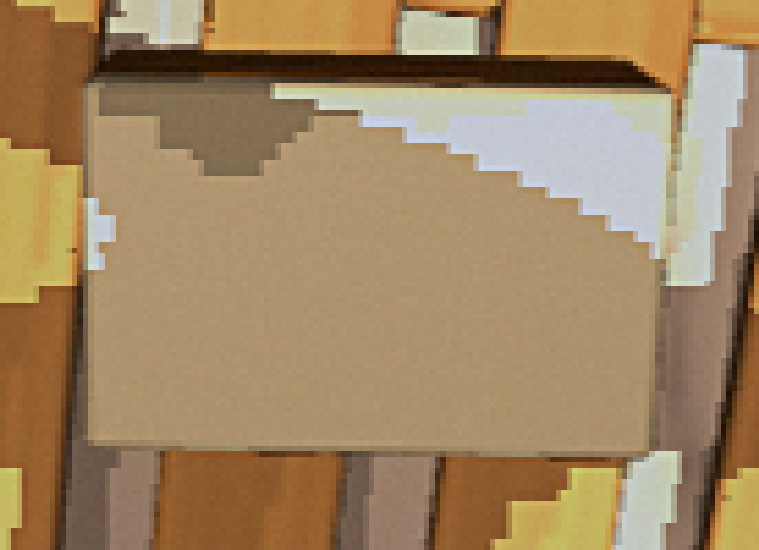

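```bash
python3 - <<'E'
from h import *
import pickle
from scipy.optimize import least_squares
c=pickle.load(open("w1.pkl","rb"));o=pickle.load(open("cal0.pkl","rb"))
uv=np.array([(278,184.5),(384.2,186),(379.8,253),(277.8,250.9)])
q=np.array([[-.04,.026,0],[.04,.026,0],[.04,-.026,0],[-.04,-.026,0]])
P=lambda p,dz=0:R.from_euler("z",p[3]).apply(q)+[p[0],p[1],p[2]-dz]
r=least_squares(lambda p:(proj(c,P(p))-uv).ravel(),[.57,-.1,.07,0]);print(r.x,r.fun.round(1))
x=np.r_[r.x[:2],.07,r.x[3]]
r=least_squares(lambda p:(proj(c,P([p[0],p[1],.07,p[2]]))-uv).ravel(),[.57,-.1,0]);print(r.x,r.fun.round(1))
im=cv2.imread("pics/side0.png")[180:390,225:490];b=cv2.resize(im,None,fx=3,fy=3,interpolation=cv2.INTER_CUBIC)[:600,:800]
x=[r.x[0],r.x[1],.07,r.x[2]]
for dz,col in((0,(0,0,255)),(.04,(255,0,0))):
    cv2.polylines(b,[np.round((proj(o["side"],P(x,dz))-[224.67,179.67])*3).astype(int)],True,col,1)
cv2.imwrite("pics/chk.png",cv2.resize(b[180:380,200:470],None,fx=2.8,fy=2.8))
E
```

```text
[ 0.56957933 -0.09641     0.06168308 -0.02084586] [-0.5 -0.2  0.1  0.5  0.1 -0.2  0.3 -0.1]
[ 0.56933065 -0.0947638  -0.02095349] [-2.2 -1.2  1.8 -0.4  1.6  0.9 -1.3  1. ]
```

View pics/chk.png

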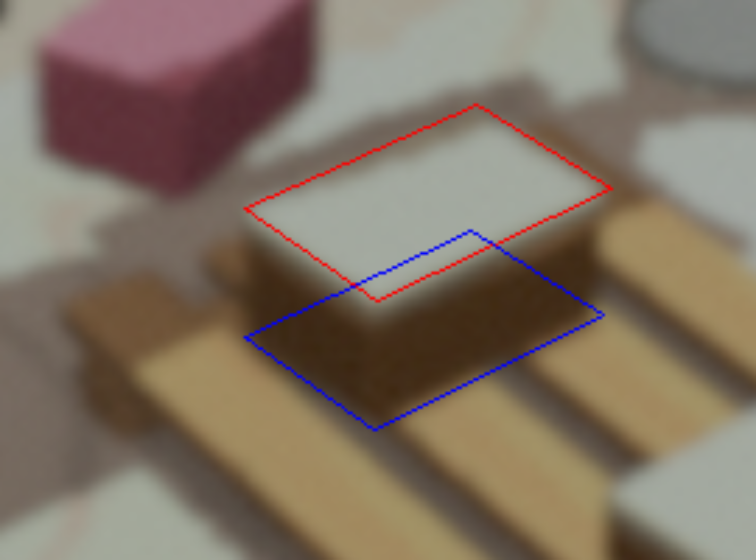

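Call:
arm_command(
  targets=[
    [[0.004, 0.004, 0.035], 0.6, 1],
    [[0.0095, 0.0085, 0.07], 1.2, 1],
    [[0.0095, 0.0085, 0.105], 1.2, 1],
    [[0.0095, 0.0085, 0.119], 1.2, 1],
    [[0.0095, 0.0085, 0.119], 1.2, 1],
    [[0.0095, 0.0085, 0.119], 1.2, 1],
  ],
)

```text
clock: 1.4
tcp_pos: [0.5708, -0.0954, 0.1464]
eef_rot: [0.714, 0.7, 0.001, 0.001]
force: [0.5, -0.0, 1.1]
grip_width: 0.0853
grip_force: 0.0
```

```bash
python3 - <<'E'
from h import *
import pickle
s=arm.read_state();print(s["tcp_pos"],s["clock"])
c,im=snap("wrist","w2");pickle.dump(c,open("w2.pkl","wb"))
E
```

```text
[ 0.57077556 -0.09542024  0.14636655] 1.4
```

View pics/w2.png

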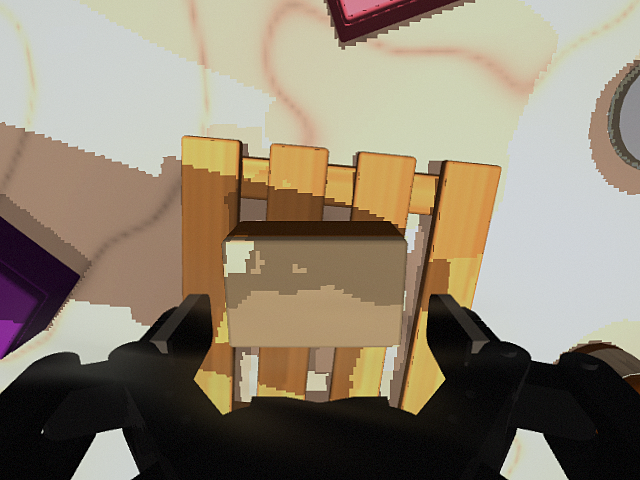

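```bash
python3 - <<'E'
from h import *
import pickle
from scipy.optimize import least_squares
c=pickle.load(open("w2.pkl","rb"))
uv=np.array([(223,237),(406.5,239),(402.5,347.5),(230,347.5)])
q=np.array([[-.04,.026,0],[.04,.026,0],[.04,-.026,0],[-.04,-.026,0]])
P=lambda p:R.from_euler("z",p[3]).apply(q)+[p[0],p[1],p[2]]
for f in(1,0):
  r=least_squares(lambda p:(proj(c,P([p[0],p[1],p[2] if f else .07,p[3]]))-uv).ravel(),[.57,-.1,.07,0]);print(r.x,r.fun.round(1))
print("tips",proj(c,[[.5708+s*.0425,-.0954+s*-.0009,.0864] for s in(-1,1)]))
print("edge",onz(c,[(181,137),(180,290),(500,166)],.03).round(4).tolist())
E
```

```text
[ 0.5695091  -0.09528504  0.06680398 -0.02163953] [-1.1  1.9  2.4  0.1 -1.4 -1.1 -0.  -1.2]
[ 0.56956222 -0.0940334   0.07       -0.02163064] [-3.2  1.   4.5 -0.8  0.4  0.3 -1.8  0.2]
tips [[210.91877353 315.606286  ]
 [425.75345232 315.62204872]]
edge [[0.5037, -0.0252, 0.03], [0.4934, -0.1071, 0.03], [0.6648, -0.0425, 0.03]]
```

Call:
arm_command(
  targets=[
    [[0.0008, -0.0012, 0.015], 0, 1],
    [[0.0008, -0.0012, 0.03], 0, 1],
    [[0.0008, -0.0012, 0.045], 0, 1],
    [[0.0008, -0.0012, 0.045], 0, 1],
    [[0.0008, -0.0012, 0.045], 0, 1],
    [[0.0008, -0.0012, 0.045], 0, -1],
    [[0.0008, -0.0012, 0.045], 0, -1],
    [[0.0008, -0.0012, 0.045], 0, -1],
    [[0.0008, -0.0012, 0.045], 0, -1],
    [[0.0008, -0.0012, 0.045], 0, -1],
  ],
  squeeze=30,
)

```text
clock: 2.45
tcp_pos: [0.5682, -0.0946, 0.0999]
eef_rot: [0.714, 0.7, -0.0, -0.0]
force: [-0.8, 0.7, -1.3]
grip_width: 0.0795
grip_force: 40.2
```

Call:
arm_command(
  targets=[
    [[0, 0, -0.02], 0, -1],
    [[0, 0, -0.05], 0, -1],
    [[0, -0.01, -0.08], 0, -1],
    [[0, -0.02, -0.08], -8, -1],
    [[0, -0.03, -0.08], -16, -1],
    [[0, -0.04, -0.08], -24, -1],
    [[0, -0.05, -0.08], -32, -1],
    [[0, -0.06, -0.08], -40, -1],
    [[0, -0.07, -0.08], -48, -1],
    [[0, -0.08, -0.08], -56, -1],
    [[0, -0.09, -0.08], -64, -1],
    [[0, -0.093, -0.08], -72, -1],
    [[0, -0.093, -0.08], -80, -1],
    [[0, -0.093, -0.07], -85.1, -1],
    [[0, -0.093, -0.06], -85.1, -1],
    [[0, -0.093, -0.05], -85.1, -1],
    [[0, -0.093, -0.05], -85.1, -1],
    [[0, -0.093, -0.05], -85.1, -1],
  ],
)

```text
clock: 4.25
tcp_pos: [0.4751, -0.0926, 0.1494]
eef_rot: [0.054, 0.999, 0.0, -0.001]
force: [0.3, -0.3, -1.3]
grip_width: 0.0792
grip_force: 40.0
```

```bash
python3 - <<'E'
from h import *
import pickle
s=arm.read_state();print(s["tcp_pos"],s["clock"],s["joint_positions"],R.from_quat(s["eef_rot"]).as_matrix().round(3).tolist())
c,im=snap("wrist","w3");pickle.dump(c,open("w3.pkl","wb"))
E
```

```text
[ 0.47511762 -0.09261803  0.14942131] 4.25 [-4.02501543e-01  5.68594103e-02  2.14957069e+00 -1.91059583e-05
  9.36321954e-01 -1.86603812e+00] [[-0.994, 0.107, -0.001], [0.107, 0.994, 0.0], [0.001, 0.0, -1.0]]
```

View pics/w3.png

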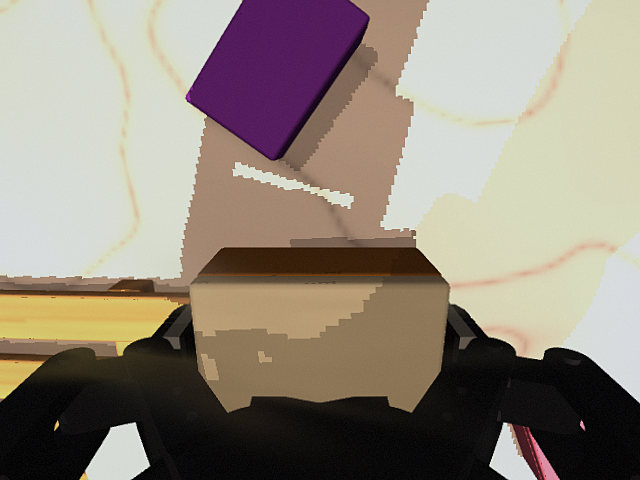

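Call:
arm_command(
  targets=[
    [[0, 0, 0.025], 0, -1],
    [[0, 0, 0.044], 0, -1],
    [[0, 0, 0.048], 0, -1],
    [[0, 0, 0.05], 0, -1],
    [[0, 0, 0.052], 0, -1],
    [[0, 0, 0.054], 0, -1],
    [[0, 0, 0.0555], 0, -1],
    [[0, 0, 0.0555], 0, -1],
  ],
)

```text
clock: 5.1
tcp_pos: [0.4759, -0.0929, 0.0998]
eef_rot: [0.053, 0.999, 0.0, -0.002]
force: [-17.3, 4.6, 29.9]
grip_width: 0.0797
grip_force: 44.2
```

```bash
python3 - <<'E'
from h import *
import pickle
s=arm.read_state();print(s["tcp_pos"],s["clock"],s["force"])
c,im=snap("wrist","w4");pickle.dump((c,s),open("w4.pkl","wb"))
E
```

```text
[ 0.47594443 -0.0928902   0.09980962] 5.1 [-17.28490915   4.59799703  29.85720749]
```

View pics/w4.png

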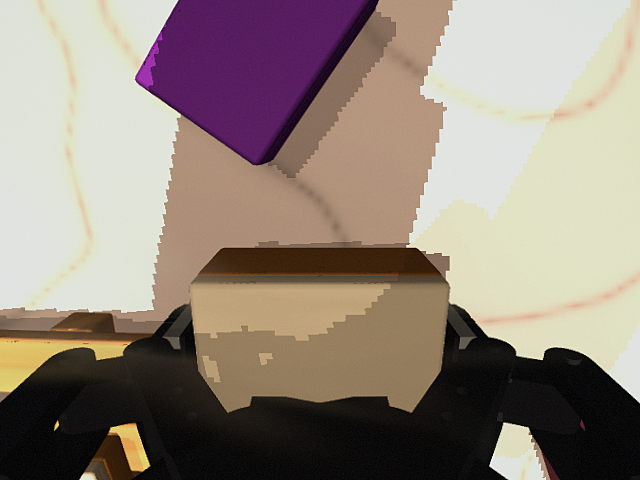

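Call:
arm_command(
  targets=[
    [[0, 0, 0], 0, -1],
    [[0, 0, 0], 0, -1],
    [[0, 0, 0.001], 0, -1],
    [[0, 0, 0.002], 0, -1],
    [[0, 0, 0.002], 0, -1],
  ],
  squeeze=20,
)

```text
clock: 5.65
tcp_pos: [0.4761, -0.0929, 0.0998]
eef_rot: [0.053, 0.999, 0.0, -0.003]
force: [-24.7, 7.3, 43.7]
grip_width: 0.0795
grip_force: 46.0
```

```bash
python3 - <<'E'
from h import *
import pickle
s=arm.read_state();print(s["tcp_pos"],s["clock"],s["force"],s["wrist_torque"],s["grip_force"])
c,im=snap("wrist","w5");pickle.dump((c,s),open("w5.pkl","wb"))
a=cv2.imread("pics/w4.png").astype(int);print(np.abs(a-im)[230:300,180:460].mean())
for f in("w4","w5"):
    g=cv2.imread("pics/%s.png"%f,0)[:,330];print(np.array(g[238:300]).tolist())
E
```

```text
[ 0.47606184 -0.09292933  0.09977077] 5.65 [-24.66035403   7.31280334  43.67074431] [ 0.87555131  3.1794251  -0.1591924 ] 46.02345049381256
2.4921938775510206
[148, 145, 149, 151, 156, 106, 109, 112, 114, 96, 28, 36, 35, 38, 36, 37, 34, 36, 39, 36, 36, 37, 40, 39, 37, 40, 41, 37, 37, 38, 38, 41, 40, 40, 43, 57, 66, 79, 69, 70, 73, 80, 79, 79, 96, 116, 137, 153, 154, 159, 162, 167, 170, 168, 171, 170, 172, 169, 169, 168, 166, 169]
[147, 146, 148, 150, 153, 103, 112, 114, 117, 96, 26, 34, 37, 39, 37, 37, 43, 36, 38, 38, 37, 35, 40, 38, 38, 38, 37, 43, 39, 37, 41, 38, 42, 37, 44, 56, 64, 76, 66, 68, 75, 77, 81, 80, 98, 116, 137, 153, 158, 158, 162, 165, 171, 169, 168, 170, 170, 170, 170, 168, 165, 168]
```

Call:
arm_command(
  targets=[
    [[0.0007, 0, -0.002], 0, -1],
    [[0.0014, 0, -0.002], 0, -1],
    [[0.002, 0, -0.002], 0, -1],
    [[0.002, 0, -0.002], 0, -1],
  ],
)

```text
clock: 6.1
tcp_pos: [0.4754, -0.0928, 0.0997]
eef_rot: [0.053, 0.999, -0.0, 0.001]
force: [-8.7, 6.2, 23.3]
grip_width: 0.0794
grip_force: 43.2
```

```bash
cat > st.py <<'E'
import sys
from h import *
import pickle
n=sys.argv[1]
s=arm.read_state();print(np.round(s["tcp_pos"],4),s["clock"],"F",s["force"].round(1) if hasattr(s["force"],"round") else s["force"],"T",s["wrist_torque"],s["grip_force"],"eef",R.from_quat(s["eef_rot"]).as_matrix()[:,2].round(4))
c,im=snap("wrist",n);pickle.dump((c,s),open(n+".pkl","wb"))
g=im[:,:,1].astype(int)[:,330];d=np.diff(g);print("dark start",238+int(np.argmin(d[225:262]))-13, "profile",g[200:330:3].tolist())
E
python3 st.py w6
```

```text
[ 0.4754 -0.0928  0.0997] 6.1 F [-8.7  6.2 23.3] T [0.72850703 1.14686076 0.03468256] 43.15723121166229 eef [ 2.8e-03 -4.0e-04 -1.0e+00]
dark start 247 profile [140, 137, 133, 131, 125, 128, 130, 131, 130, 133, 136, 140, 143, 144, 101, 112, 24, 32, 32, 31, 36, 31, 34, 33, 38, 68, 76, 77, 129, 157, 171, 168, 163, 164, 162, 164, 162, 166, 167, 168, 169, 121, 125, 126]
```

Call:
arm_command(
  targets=[
    [[0.001, 0, 0.001], 0, -1],
    [[0.002, 0, 0.002], 0, -1],
    [[0.003, 0, 0.003], 0, -1],
    [[0.003, 0, 0.003], 0, -1],
  ],
  squeeze=20,
)

```text
clock: 6.55
tcp_pos: [0.475, -0.0928, 0.0995]
eef_rot: [0.053, 0.999, -0.0, 0.004]
force: [-10.9, 8.8, 32.9]
grip_width: 0.0796
grip_force: 44.7
```

```bash
python3 st.py w7
```

```text
[ 0.475  -0.0928  0.0995] 6.55 F [-10.9   8.8  32.9] T [1.37189335 0.98659011 0.04600268] 44.6934574842453 eef [ 0.0086 -0.0011 -1.    ]
dark start 247 profile [142, 137, 134, 129, 125, 124, 127, 130, 131, 130, 138, 141, 145, 141, 100, 110, 18, 31, 34, 30, 33, 34, 36, 34, 40, 64, 77, 77, 131, 158, 170, 167, 165, 165, 164, 164, 163, 165, 167, 167, 165, 164, 126, 128]
```

Call:
arm_command(
  targets=[
    [[0.001, 0, 0], 0, 0.5],
    [[0.002, 0, 0], 0, 0.6],
  ],
  squeeze=20,
)

```text
clock: 6.8
tcp_pos: [0.4745, -0.0927, 0.0993]
eef_rot: [0.054, 0.999, -0.001, 0.007]
force: [-0.3, 9.6, 23.2]
grip_width: 0.0793
grip_force: 43.6
```

Call:
arm_command(
  targets=[
    [[0.001, 0, 0.002], 0, 0.7],
    [[0.002, 0, 0.004], 0, 0.7],
    [[0.002, 0, 0.005], 0, 0.7],
    [[0.002, 0, 0.005], 0, 0.75],
  ],
)

```text
clock: 7.2
tcp_pos: [0.4715, -0.0924, 0.094]
eef_rot: [0.053, 0.999, -0.001, 0.005]
force: [-6.7, 8.8, 29.2]
grip_width: 0.0796
grip_force: 47.9
```

```bash
python3 st.py w8
```

```text
[ 0.4715 -0.0924  0.094 ] 7.2 F [-6.7  8.8 29.2] T [1.27197267 0.48088168 0.11319335] 47.94849157333374 eef [ 0.0106 -0.0016 -0.9999]
dark start 254 profile [145, 144, 141, 143, 135, 129, 126, 124, 124, 125, 129, 132, 135, 134, 139, 139, 100, 104, 113, 27, 29, 26, 27, 47, 62, 108, 151, 175, 170, 172, 170, 170, 170, 169, 169, 167, 168, 168, 171, 171, 119, 122, 127, 129]
```

```bash
cat > ang.py <<'E'
import sys
from h import *
import pickle
from scipy.optimize import least_squares
def rows(im):
    g=cv2.GaussianBlur(im[:,:,1],(9,1),0).astype(float)[:,300:345].mean(1);
    v=g[225:310];i=225+np.where(v<50)[0];b0=i[0]
    # subpixel bottom edge, top edge
    def cross(a,b,l):
        for k in range(a,b):
            if (g[k]-l)*(g[k+1]-l)<=0: return k+(g[k]-l)/(g[k]-g[k+1])
    return cross(b0-3,b0+1,65),cross(i[-1],i[-1]+25,115)
def Tm(s):
    M=np.eye(4);M[:3,:3]=R.from_quat(s["eef_rot"]).as_matrix();M[:3,3]=s["tcp_pos"];return M
def pr(c,s,a,xo,zu,zp=.044):
    # bar near side at tool +x ; underside at tool z=zu when level, pivot (xo.., zp)
    q=[]
    for x,z in((.026,zu-zp),(.026,zu-.04-zp)):
        X=np.cos(a)*x-np.sin(a)*z; Z=np.sin(a)*x+np.cos(a)*z
        q.append(Tm(s)@[X+xo,0,Z+zp,1])
    return proj(c,np.array(q)[:,:3])[:,1]
if __name__=="__main__":
    n=sys.argv[1]
    c,s=pickle.load(open(n+".pkl","rb"));im=cv2.imread("pics/%s.png"%n);r=rows(im)
    c4,s4=pickle.load(open("w4.pkl","rb"));r4=rows(cv2.imread("pics/w4.png"))
    f4=least_squares(lambda p:pr(c4,s4,0,p[0],p[1])-r4,[0,.07],x_scale=[.01,.01]).x
    f=least_squares(lambda p:pr(c,s,p[0],f4[0],p[1])-r,[.1,.07],x_scale=[.1,.01]).x
    print(r4,r,"level xo,zu",f4.round(4),"angle",f[0].round(3),"zu",f[1].round(4))
E
python3 ang.py w8
```

```text
(np.float64(247.36461388074292), np.float64(283.08653846153845)) (np.float64(254.6271816881259), np.float64(275.24645390070924)) level xo,zu [-0.0033  0.0776] angle 0.134 zu 0.0804
```

```bash
cat > ang2.py <<'E'
import sys
from ang import *
def width(im,b,t):
    # face trapezoid: extents of brown/dark face per row, fit lines
    hsv=cv2.cvtColor(im,cv2.COLOR_BGR2HSV);m=(im[:,:,1]<62)
    L=[];
    for r in range(int(np.ceil(b))+2,int(t)-10):
        row=m[r].astype(np.uint8);row=cv2.morphologyEx(row.reshape(1,-1),cv2.MORPH_CLOSE,np.ones((1,7),np.uint8))[0]
        l=330
        while row[l-1] and l>100:l-=1
        h=330
        while row[h+1] and h<560:h+=1
        L.append((r,l-.5,h+.5))
    L=np.array(L);W=np.median(np.c_[L[:,0],L[:,2]-L[:,1]],0)
    return L
def meas(n):
    im=cv2.imread("pics/%s.png"%n);b,t=rows(im);return b,t,width(im,b,t)
if __name__=="__main__":
    for n in sys.argv[1:]:
        b,t,L=meas(n);print(n,round(b,1),round(t,1),L[::3].tolist())
        im=cv2.imread("pics/%s.png"%n)
        for r in (int(b)+3,int((b+t)/2)):print(r,[im[r,x].tolist() for x in list(range(190,234,3))+list(range(400,452,4))])
E
python3 ang2.py w4 w8
```

```text
w4 247.4 283.1 [[250.0, 219.5, 418.5], [253.0, 216.5, 422.5], [256.0, 213.5, 424.5], [259.0, 211.5, 427.5], [262.0, 208.5, 430.5], [265.0, 205.5, 433.5], [268.0, 203.5, 436.5], [271.0, 200.5, 438.5]]
250 [[121, 142, 173], [122, 145, 175], [118, 140, 170], [119, 143, 172], [120, 144, 173], [121, 140, 171], [122, 142, 173], [116, 139, 170], [118, 140, 170], [124, 146, 177], [0, 21, 45], [10, 32, 60], [17, 36, 60], [19, 35, 61], [12, 32, 59], [14, 34, 60], [13, 32, 58], [7, 32, 59], [15, 33, 54], [10, 29, 52], [198, 231, 235], [202, 232, 235], [190, 220, 226], [188, 221, 225], [193, 223, 226], [193, 223, 228], [192, 222, 226], [193, 221, 225]]
265 [[122, 143, 173], [119, 142, 171], [118, 142, 170], [117, 140, 170], [120, 142, 171], [75, 97, 127], [30, 51, 74], [32, 50, 75], [30, 50, 73], [30, 47, 73], [22, 41, 68], [24, 45, 70], [18, 39, 64], [22, 42, 68], [19, 40, 63], [13, 34, 60], [10, 30, 55], [6, 29, 51], [13, 30, 53], [6, 26, 51], [10, 29, 53], [13, 28, 54], [9, 28, 54], [0, 18, 39], [91, 110, 134], [93, 108, 135], [92, 109, 134], [82, 100, 126]]
w8 254.6 275.2 [[257.0, 221.5, 417
[... 212 characters left out ...]
2, 143, 175], [130, 151, 184], [7, 22, 41], [13, 32, 53], [9, 28, 47], [15, 30, 52], [10, 26, 47], [11, 27, 49], [9, 22, 46], [5, 25, 45], [1, 15, 35], [95, 110, 136], [79, 95, 122], [90, 109, 131], [90, 105, 130], [91, 106, 133], [88, 108, 132], [92, 110, 133], [85, 102, 127]]
264 [[122, 142, 172], [122, 144, 172], [119, 141, 170], [118, 140, 170], [121, 142, 171], [119, 143, 172], [121, 146, 178], [18, 32, 52], [25, 42, 62], [25, 42, 61], [26, 39, 61], [23, 40, 56], [23, 38, 58], [18, 35, 57], [18, 34, 56], [11, 29, 51], [5, 25, 45], [5, 26, 46], [9, 28, 50], [7, 26, 46], [9, 28, 47], [11, 28, 51], [0, 16, 36], [94, 112, 137], [98, 114, 137], [91, 111, 133], [93, 112, 133], [90, 109, 132]]
```

```bash
cat > ang3.py <<'E'
import sys
from ang2 import *
Y=.04
def m4(n):
    b,t,L=meas(n);k=L[:,0]<=b+.75*(t-b)
    l=np.polyfit(L[k,0],L[k,1],1);h=np.polyfit(L[k,0],L[k,2],1);w=np.polyval(h-l,[b,t]);return np.array([b,t,*w])
c0,s0=pickle.load(open("w4.pkl","rb"))
# camera pose in tool frame from calibration
def loc(c,s): return np.linalg.inv(Tm(s))@np.array(c["extrinsics"])
C=loc(c0,s0)
def pred(a,X,Z,cal,zp=.044):
    M=C.copy();M[:3,:3]=M[:3,:3]@R.from_euler("x",cal[0]).as_matrix();M[0,3]+=cal[1];M[2,3]+=cal[2]
    q=[]
    for z in(.07-zp,.03-zp):
        for y in(-Y,Y):
            q.append([np.cos(a)*.026-np.sin(a)*z+X,y,np.sin(a)*.026+np.cos(a)*z+zp+Z])
    p=proj(dict(c0,extrinsics=M),np.array(q))
    return np.array([p[:2,1].mean(),p[2:,1].mean(),abs(p[1,0]-p[0,0]),abs(p[3,0]-p[2,0])])
r4=m4("w4")
cal=least_squares(lambda p:np.r_[pred(0,0,0,p)-r4,p/[.02,.003,.003]],[0,0,0],x_scale=[.01,.001,.001]).x
def angle(n):
    r=m4(n);f=least_squares(lambda p:pred(*p,cal)-r,[.1,0,0],x_scale=[.1,.001,.001]);return f.x,f.fun,r
if __name__=="__main__":
    print("cal",cal.round(4),pred(0,0,0,cal)-r4,r4)
    for n in sys.argv[1:]:
        x,e,r=angle(n);print(n,"a %.3f X %.4f Z %.4f"%tuple(x),e.round(1),r.round(1))
E
python3 ang3.py w4 w7 w8
```

```text
cal [ 0.0047  0.0012 -0.0034] [-0.31453771  0.22999705 -1.17156004  0.79017123] [247.36461388 283.08653846 195.24450774 260.44054994]
w4 a 0.002 X -0.0000 Z -0.0000 [-0.2  0.1 -1.3  0.7] [247.4 283.1 195.2 260.4]
w7 a 0.002 X -0.0000 Z 0.0000 [-0.2  0.1 -1.2  0.7] [247.4 283.1 195.2 260.4]
w8 a 0.144 X 0.0001 Z -0.0017 [ 0.1 -0.1  2.3 -1.3] [254.6 275.2 188.3 258.8]
```

Call:
arm_command(
  targets=[
    [[0.0015, 0, 0.001], 0, 0.75],
    [[0.0025, 0, 0.002], 0, 0.75],
    [[0.003, 0, 0.003], 0, 0.75],
    [[0.003, 0, 0.004], 0, 0.75],
    [[0.003, 0, 0.004], 0, 0.75],
  ],
)

```text
clock: 7.75
tcp_pos: [0.4689, -0.0922, 0.0895]
eef_rot: [0.053, 0.999, -0.001, 0.006]
force: [-5.0, 8.7, 24.9]
grip_width: 0.0793
grip_force: 50.1
```

```bash
python3 st.py w9; python3 ang3.py w9
```

```text
[ 0.4689 -0.0922  0.0895] 7.75 F [-5.   8.7 24.9] T [ 1.18645151 -0.02850611  0.13243703] 50.149165391922 eef [ 0.0124 -0.0021 -0.9999]
dark start 261 profile [145, 146, 142, 143, 142, 141, 135, 131, 125, 126, 122, 126, 127, 131, 131, 136, 139, 142, 105, 105, 107, 13, 22, 89, 144, 176, 170, 173, 174, 173, 170, 170, 171, 171, 170, 168, 169, 169, 171, 172, 170, 173, 125, 130]
cal [ 0.0047  0.0012 -0.0034] [-0.31453771  0.22999705 -1.17156004  0.79017123] [247.36461388 283.08653846 195.24450774 260.44054994]Traceback (most recent call last):
  File "ang3.py", line 26, in <module>
    x,e,r=angle(n);print(n,"a %.3f X %.4f Z %.4f"%tuple(x),e.round(1),r.round(1))
          ~~~~~^^^
  File "ang3.py", line 22, in angle
    r=m4(n);f=least_squares(lambda p:pred(*p,cal)-r,[.1,0,0],x_scale=[.1,.001,.001]);return f.x,f.fun,r
  File "ang3.py", line 5, in m4
    b,t,L=meas(n);k=L[:,0]<=b+.75*(t-b)
          ~~~~^^^
  File "ang2.py", line 17, in meas
    im=cv2.imread("pics/%s.png"%n);b,t=rows(im);return b,t,width(im,b,t)
                                                           ~~~~~^^^^^^^^
  File "ang2.py", line 14, in width
    L=np.array(L);W=np.median(np.c_[L[:,0],L[:,2]-L[:,1]],0)
                                    ~^^^^^
IndexError: too many indices for array: array is 1-dimensional, but 2 were indexed
```

```bash
cat > ang4.py <<'E'
import sys
from ang3 import *
for n in sys.argv[1:]:
    im=cv2.imread("pics/%s.png"%n);g=im[:,300:345,1].mean(1);print(g[250:290].round().astype(int).tolist())
    r=np.array(rows(im));f=least_squares(lambda p:pred(p[0],0,p[1],cal)[:2]-r,[.2,0],x_scale=[.1,.001]).x
    print(n,r.round(1),"a %.3f Z %.4f"%tuple(f))
for a in(.2,.25,.3,.35,.4): print(a,[pred(a,0,z,cal).round(1).tolist() for z in(-.0015,-.003)])
E
python3 ang4.py w8 w9
```

```text
[109, 110, 103, 106, 114, 36, 22, 26, 27, 27, 27, 27, 26, 27, 26, 27, 27, 27, 29, 43, 56, 60, 63, 63, 84, 109, 134, 141, 150, 158, 165, 174, 172, 173, 172, 172, 172, 172, 172, 172]
w8 [254.6 275.2] a 0.141 Z -0.0013
[139, 138, 118, 100, 102, 103, 103, 103, 103, 103, 105, 111, 59, 16, 22, 23, 23, 45, 56, 87, 121, 133, 143, 155, 165, 176, 173, 173, 172, 173, 173, 173, 173, 172, 173, 172, 172, 173, 173, 173]
w9 [261.9 269.8] a 0.259 Z -0.0025
0.2 [[257.9, 271.9, 188.4, 254.0], [258.9, 273.6, 190.2, 257.2]]
0.25 [[260.6, 269.2, 186.8, 251.2], [261.7, 270.8, 188.5, 254.4]]
0.3 [[263.5, 266.8, 185.2, 248.4], [264.6, 268.3, 186.9, 251.5]]
0.35 [[266.5, 264.6, 183.8, 245.6], [267.6, 266.1, 185.5, 248.6]]
0.4 [[269.6, 262.6, 182.5, 242.8], [270.7, 264.1, 184.1, 245.8]]
```

```bash
python3 - <<'E'
from h import *
import pickle
from fit import model,p,S
ims=[]
c=cams.calibration("scene")
im=cams.get_image("scene").astype(float);cv2.imwrite("pics/scene2.png",im)
pickle.dump(c,open("sc2.pkl","wb"))
g=cv2.cvtColor(im.astype(np.uint8),cv2.COLOR_BGR2GRAY)
hsv=cv2.cvtColor(im.astype(np.uint8),cv2.COLOR_BGR2HSV)
for v in range(292,362):print("".join(" " if x<28 else "." if x<50 else "-" if x<75 else "+" if x<110 else "o" if x<160 else "X" if x<205 else "#" for x in g[v,345:440]))
E
```

```text
XXXXXXX#XXXXXXXXXXXX#XXXXXXXXXXXXXX#XXXX#XXXXXXXXXXXXXXXXXXXXXXXXXXXXXXXXXXXXXXXXXXXXXXXXXXXXXX
XXXXXXXXXXXXXXXXXXXXXXX#XXXXXXXXXXXXXXXXXX#XXXXXXXXXXXXXXXXXXXXXXXXXXXXXXXXXXXXXXXXXXXXXXXXXXXX
XXXXX#XXXXXXXXXXXX#XXXXXXXXXXXXX#XXXXXXoXXXXXXXXX#XXXXXXXXXXXXXXXXXXXXXXXXXXXXXXXXXXXXXXXXXXXXX
XXXXXXXXXXXXXXXXXXXXXXXXXXXXXXX##XXXXXXXXXXX#XXXXXXXXXXXXXXXXXXXXXXXXXXXXXXXXXXXXXXXXXXXXXXXXXX
XXXXXXXXXXXXXX#XXXXXXXXXXXX###XXXoXXXXX##XXXXXXXXXXXXXXXXXXXXXXXXXXXXXXXXXXXXXXXXXXXXXXXXXXXXXX
XXXXXXXXXXXXXXXXXXXXXXX#X###XX++-oXXX###XXXXXXXXXXXXXXXXXXXXXXXXXXXXXXXXXXXXXXXXXXXXXXXXXXXXXXX
XXXXXXXXXXXXXXXXXXX#XXXXX##X+++ooX####XXo+X#X########XXXXXXXXXXX#XXXXXXXXXXXXXXXXXXXXXXXXXXXXXX
XXXXXXXXXXXXXXXXXXXXXXXX##X++oX#####XXo+-+X###XXXXXX#XXXXXXXXXXXXXXXXXXXXXXXXXXXXXXXXXXXXXXXXXX
XXXXXXXXXX#X#XXXXXXXXXX#XXooX#####XXo+---o#XXXo+-.-oX##XXXXXXXXXXXXXXXXXXXXXXXXXXXXXXXXXXXXXXXX
XXXXXXXXXXXXXXXXXXXXXX##XXX#####XXo+-----+X++.     .o##XXXXXXXXXXXXXXXXXXXXXXXXX#XXXXXXXXXXXXXX
XXXXXXXXXXXXXX#XXXX#XX#XoX####XXo+------.-.         -X##XXXXXXXXXXXXXXXXXXXXXXXXXXXXXXXXXXXXXXX
XXXXXXXXXXXXXXXXXXXXXX#X+X##XXo+-----.      
[... 5037 characters left out ...]
XXXXXX
XXXXXXXXXX##o..----------------                           .o#######XXo--.------------o##XXXXXXX
XXXXXXXXXXX#Xo .---------------.                          +######XXo--   .-----------+X#XXXXXXX
XXXXXXXXXXXX#X- ----------------.        ..               +X###XXo--.     .-----------oXXXXXXXX
XXXXXXXXXXXX##o..----------------.        .              ..+X#Xo+-        .------------oXXXXXXX
XXXXXXXXXXXXX#X- ----------------.                      .---oo+-.         .------------+XXXXXXX
XXXXXXXXXXXXXXXo..----------------     .               ..-----..         .--------------oXXXXXX[ WARN:0@2.061] global loadsave.cpp:1063 imwrite_ Unsupported depth image for selected encoder is fallbacked to CV_8U.
```

```bash
cat > fit2.py <<'E'
from fit import *
def res2(q,wside=.5,hc=0):
    p=q[:5];k=q[5];f,h,t,_=model(p);hx,hy=.028-k,.048-k
    A=[(f([.06,-.0675,t]),S(70,262),1),(f([.06,.0675,t]),S(235,560),1),(f([-.06,.0675,t]),S(497,420),1),
    (h([0,0,.045]),S(360,207),1),(h([hx,-hy,.022+hc]),S(213,150),1),(h([-hx,-hy,.022+hc]),S(318,125),1),(h([-hx,hy,.022+hc]),S(445,330),1),
    (h([hx,-hy,-.022+hc]),S(170,210),1),(h([hx,hy,-.022+hc]),S(303,415),1)]
    r=[]
    for P,uv,w in A:r+=list(w*(proj(o["scene"],P)[0]-uv))
    for P,uv in[(h([0,0,.045]),D(88,58)),(f([-.06,-.0675,t]),D(78,213)),(f([.06,-.0675,t]),D(200,182)),(f([-.06,.0675,t]),D(25,148))]:
        r+=list(wside*(proj(o["side"],P)[0]-uv))
    return r+[k/.004,(t-.007)/.003]
if __name__=="__main__":
  for ws in(0,.5,1):
   for loss in("linear","soft_l1"):
    r=least_squares(res2,[*p,.002],args=(ws,),loss=loss,x_scale=[.01,.01,.1,.1,.01,.01]);f,h,t,Rl=model(r.x[:5]);J=r.jac;sd=np.sqrt(np.diag(np.linalg.inv(J.T@J)))
    print(ws,loss,r.x.round(4),"cost",round(r.cost,1),"sd",sd.round(4)[:4],"lens",h([0,0,.045]).round(4))
  print(np.round(np.array(r.fun)[:26].reshape(-1,2),1).tolist())
E
python3 fit2.py
```

```text
0 linear [ 0.5653  0.2165 -0.2027  0.3266  0.0072  0.0039] cost 7.2 sd [0.0008 0.0006 0.0102 0.0392] lens [0.5511 0.2194 0.1276]
0 soft_l1 [ 0.5654  0.2162 -0.2016  0.3356  0.0071  0.0038] cost 5.7 sd [0.0011 0.0008 0.0124 0.0479] lens [0.5509 0.2192 0.1275]
0.5 linear [ 0.5654  0.2164 -0.2013  0.3403  0.007   0.0039] cost 11.0 sd [0.0007 0.0006 0.0099 0.0375] lens [0.5506 0.2194 0.1274]
0.5 soft_l1 [ 0.5654  0.2162 -0.2011  0.341   0.007   0.0039] cost 8.0 sd [0.001  0.0008 0.012  0.0454] lens [0.5507 0.2192 0.1274]
1 linear [ 0.5656  0.2161 -0.1987  0.3727  0.0069  0.0038] cost 21.5 sd [0.0006 0.0006 0.0091 0.0334] lens [0.5495 0.2194 0.1269]
1 soft_l1 [ 0.5656  0.216  -0.2007  0.3434  0.0068  0.0039] cost 11.9 sd [0.0009 0.0008 0.0115 0.0425] lens [0.5507 0.219  0.1274]
[[-1.4, -0.5], [-0.3, 0.6], [0.5, 0.5], [-0.2, -0.8], [0.8, 0.3], [-0.3, -1.1], [0.6, -1.7], [0.2, 0.7], [-2.0, 0.8], [-0.6, -4.8], [-0.7, 0.8], [1.6, -0.3], [-1.0, -0.5]]
```

Call:
arm_command(
  targets=[
    [[0.0006, 0, 0.001], 0, 0.75],
    [[0.0012, 0, 0.002], 0, 0.75],
    [[0.0015, 0, 0.0026], 0, 0.75],
    [[0.0015, 0, 0.0026], 0, 0.75],
    [[0.0015, 0, 0.0026], 0, 0.75],
  ],
)

```text
clock: 8.35
tcp_pos: [0.4677, -0.0921, 0.0871]
eef_rot: [0.053, 0.999, -0.001, 0.007]
force: [-4.2, 9.2, 25.5]
grip_width: 0.0797
grip_force: 51.0
```

```bash
python3 st.py w10; python3 - <<'E'
from h import *
for n in("w9","w10"):
    im=cv2.imread("pics/%s.png"%n);print(im[250:290,300:345,1].mean(1).round().astype(int).tolist())
    for r in(272,276,282,290):print(r,im[r,170:206:2,1].tolist(),im[r,430:466:2,1].tolist())
E
```

```text
[ 0.4677 -0.0921  0.0871] 8.35 F [-4.2  9.2 25.5] T [ 1.26005917 -0.16028126  0.22625305] 51.02968633174896 eef [ 0.0133 -0.0022 -0.9999]
dark start 251 profile [146, 146, 143, 145, 145, 139, 142, 136, 134, 132, 126, 116, 120, 127, 131, 132, 133, 142, 103, 102, 103, 104, 62, 136, 172, 169, 170, 171, 168, 170, 173, 171, 168, 167, 169, 168, 167, 169, 169, 169, 166, 172, 123, 129]
[139, 138, 118, 100, 102, 103, 103, 103, 103, 103, 105, 111, 59, 16, 22, 23, 23, 45, 56, 87, 121, 133, 143, 155, 165, 176, 173, 173, 172, 173, 173, 173, 173, 172, 173, 172, 172, 173, 173, 173]
272 [144, 143, 145, 146, 146, 144, 143, 144, 143, 143, 143, 140, 137, 145, 147, 147, 146, 144] [108, 109, 112, 109, 112, 109, 112, 104, 104, 109, 108, 107, 105, 176, 223, 221, 220, 221]
276 [145, 144, 142, 143, 142, 143, 144, 143, 141, 139, 141, 131, 161, 172, 172, 171, 171, 171] [127, 130, 123, 128, 130, 128, 129, 117, 101, 112, 107, 109, 106, 176, 222, 220, 222, 221]
282 [141, 144, 143, 144, 142, 142, 141, 141, 142, 141, 144, 130, 159, 170, 171, 172, 171, 173] [129, 128, 128, 126, 127, 130, 128, 117, 99, 113, 106, 107,
[... 454 characters left out ...]
 144, 143, 143, 142, 142, 152, 165, 173, 174, 170, 169] [125, 129, 129, 127, 128, 130, 126, 109, 105, 110, 107, 106, 112, 109, 104, 93, 203, 221]
276 [141, 146, 143, 147, 144, 145, 142, 144, 142, 144, 145, 127, 158, 162, 168, 170, 168, 169] [129, 128, 126, 128, 129, 126, 123, 108, 92, 109, 109, 109, 111, 106, 186, 224, 219, 222]
282 [144, 145, 143, 142, 141, 141, 142, 141, 141, 142, 143, 134, 153, 168, 172, 171, 167, 169] [127, 127, 126, 128, 126, 127, 122, 111, 83, 110, 107, 109, 112, 108, 189, 220, 221, 220]
290 [144, 142, 143, 141, 143, 141, 142, 143, 143, 143, 143, 136, 151, 169, 172, 167, 172, 168] [128, 128, 128, 126, 127, 124, 126, 114, 93, 109, 108, 109, 108, 109, 191, 221, 220, 220]
```

Call:
arm_command(
  targets=[
    [[0, 0, -0.003], 0, -1],
    [[0, 0, -0.02], 0, -1],
    [[0, 0, -0.06], 0, -1],
    [[-0.01, 0.03, -0.1], 1, -1],
    [[-0.02, 0.07, -0.13], 2, -1],
    [[-0.03, 0.11, -0.15], 3, -1],
    [[-0.04, 0.15, -0.17], 4, -1],
    [[-0.05, 0.19, -0.19], 5, -1],
    [[-0.06, 0.23, -0.21], 5.4, -1],
    [[-0.075, 0.27, -0.215], 5.4, -1],
    [[-0.085, 0.3, -0.215], 5.4, -1],
    [[-0.09, 0.323, -0.215], 5.4, -1],
    [[-0.09, 0.323, -0.215], 5.4, -1],
    [[-0.09, 0.323, -0.215], 5.4, -1],
    [[-0.09, 0.323, -0.215], 5.4, -1],
  ],
  squeeze=50,
)

```text
clock: 9.9
tcp_pos: [0.5855, 0.2196, 0.295]
eef_rot: [0.101, 0.995, -0.0, -0.0]
force: [-0.4, 0.3, -2.3]
grip_width: 0.0793
grip_force: 62.4
```

```bash
python3 st.py w11 ; python3 - <<'E'
from h import *
import pickle
from fit2 import *
c,s=pickle.load(open("w11.pkl","rb"));im=cv2.imread("pics/w11.png")
r=least_squares(res2,[*p,.002],args=(.5,),loss="soft_l1",x_scale=[.01,.01,.1,.1,.01,.01]);f,h,t,Rl=model(r.x[:5])
print(im[250:290,300:345,1].mean(1).round().astype(int).tolist())
print("lens",proj(c,h([0,0,.045])),"head",proj(c,[h([i*.028,j*.048,.022]) for i,j in((1,-1),(-1,-1),(-1,1),(1,1))]).round().tolist())
print("plate",proj(c,[f([i*.06,j*.0675,t]) for i,j in((1,-1),(-1,-1),(-1,1),(1,1))]).round().tolist())
g=cv2.cvtColor(im,cv2.COLOR_BGR2GRAY);g=cv2.resize(g,None,fx=.25,fy=.125,interpolation=cv2.INTER_AREA)
for row in g[:40]:print("".join(" .-+oX#"[min(6,[28,50,75,110,160,205,256].index(next(q for q in [28,50,75,110,160,205,256] if x<q)))] for x in row))
E
```

```text
[0.5855 0.2196 0.295 ] 9.9 F [-0.4  0.3 -2.3] T [-0.0524756  -0.00146688 -0.0147149 ] 62.428672313690186 eef [-1.e-04 -5.e-04 -1.e+00]
dark start 248 profile [191, 148, 143, 135, 150, 49, 49, 15, 13, 17, 20, 16, 5, 6, 14, 76, 63, 189, 205, 191, 198, 206, 40, 97, 119, 118, 118, 115, 115, 116, 119, 120, 119, 122, 121, 120, 120, 120, 119, 118, 121, 116, 119, 118]
[168, 222, 212, 210, 209, 207, 208, 208, 208, 208, 208, 209, 208, 210, 219, 149, 37, 73, 90, 96, 102, 111, 119, 118, 118, 118, 118, 118, 118, 118, 118, 118, 118, 118, 118, 118, 118, 117, 118, 118]
lens [[307.69613524 191.96396094]] head [[241.0, 237.0], [243.0, 161.0], [375.0, 161.0], [376.0, 237.0]]
plate [[247.0, 249.0], [240.0, 128.0], [382.0, 128.0], [377.0, 249.0]]
##############################Xoooooooooooooooooooooooooooooo####################XXX############################################################################
###############################Xoooooooooooooooooooooooooooooo##################XXX########################################################X####################
################################Xooooooooo
[... 5375 characters left out ...]
ooooooXX################################################
XXXXXXXXXXXXXXXXXXXX-.+#############XXXXXXXXXXXXoXXXXXXXXXooooooooooooooooooooooooooooooooooooooooooooooooooooooXXXX############################################
XXXXXXXXXXXXXXXXXXXX+-.oX############XXXXXXXXXXooXXXXXXXXXooooooooooooooooooooooooooooooooooooooooooooooooooooooXXXXXXXXX##########################X############
oooooooooooooooooooo+-.-oo############XXXXXo+---oXXXXXXXXXooooooooooooooooooooooooooooooooooooooooooooooooooooo+--+oXXXX###########################X############
oooooooooooooooXXXXXXo-.+oX#############Xo+ ..--oXXXXXXXXXooooooooooooooooooooooooooooooooooooooooooooooooooooo+...  o##########################################
```

```bash
python3 - <<'E'
from h import *
im=cv2.imread("pics/w11.png");g=cv2.cvtColor(im,cv2.COLOR_BGR2GRAY)
m=np.zeros_like(g);m[150:232,262:352]=(g[150:232,262:352]>85)*255
n,l,st,ce=cv2.connectedComponentsWithStats(m)
i=l[190,306];print(st[i],ce[i]);ct,_=cv2.findContours((l==i).astype(np.uint8),0,cv2.CHAIN_APPROX_NONE);print(cv2.fitEllipse(max(ct,key=len)))
for a in(276,290,306,320,336):print("col",a,g[150:230:2,a].tolist())
for r in(175,190,205):print("row",r,g[r,262:352:3].tolist())
for a in(252,350,365,378):print("edge col",a,g[110:262:2,a].tolist())
for r in(140,200,225):print("edge row",r,g[r,225:275:2].tolist(),g[r,350:400:2].tolist())
E
```

```text
[ 279  161   62   61 2942] [309.36301835 190.74847043]
((309.3688659667969, 190.74832153320312), (59.57990646362305, 61.04035949707031), 87.58528900146484)
col 276 [83, 75, 83, 79, 47, 42, 47, 7, 19, 20, 24, 20, 18, 23, 14, 11, 10, 11, 13, 13, 10, 5, 12, 12, 10, 19, 15, 13, 17, 15, 12, 15, 13, 14, 15, 12, 16, 11, 22, 16]
col 290 [78, 78, 80, 81, 61, 42, 45, 8, 0, 231, 217, 216, 214, 220, 188, 188, 175, 174, 192, 189, 171, 192, 184, 182, 191, 192, 191, 179, 147, 143, 149, 155, 106, 71, 51, 8, 14, 17, 11, 13]
col 306 [40, 43, 42, 40, 44, 28, 133, 131, 194, 209, 180, 191, 191, 190, 188, 189, 189, 188, 178, 177, 193, 191, 181, 191, 190, 183, 192, 188, 191, 188, 193, 198, 134, 153, 148, 148, 64, 72, 9, 8]
col 320 [58, 60, 42, 42, 42, 42, 62, 144, 135, 145, 191, 178, 176, 187, 179, 180, 189, 185, 183, 192, 192, 191, 189, 187, 177, 192, 178, 177, 190, 180, 188, 131, 149, 153, 154, 54, 58, 57, 15, 18]
col 336 [80, 79, 85, 82, 87, 40, 44, 5, 10, 11, 14, 9, 0, 103, 139, 145, 142, 138, 143, 144, 145, 147, 136, 142, 144, 142, 148, 130, 68, 51, 42, 7, 5, 13, 11, 9, 13, 10, 15, 9]
row 175 [20, 20,
[... 1711 characters left out ...]
4, 202, 203, 205, 206]
edge row 140 [151, 151, 151, 150, 148, 150, 153, 152, 173, 31, 40, 42, 39, 41, 40, 44, 44, 36, 39, 37, 34, 39, 67, 82, 78] [70, 69, 67, 70, 69, 71, 70, 71, 73, 69, 72, 67, 71, 73, 71, 72, 41, 186, 198, 202, 201, 205, 203, 205, 204]
edge row 200 [10, 7, 229, 228, 227, 148, 125, 34, 47, 47, 41, 8, 11, 11, 16, 12, 11, 18, 14, 15, 8, 15, 13, 13, 15] [12, 11, 11, 9, 6, 23, 17, 20, 23, 17, 22, 14, 14, 34, 47, 47, 45, 197, 218, 213, 214, 217, 0, 16, 126]
edge row 225 [215, 222, 145, 141, 145, 147, 153, 106, 42, 45, 18, 7, 17, 16, 18, 14, 18, 17, 13, 17, 18, 13, 13, 19, 18] [12, 6, 8, 13, 11, 12, 11, 11, 10, 10, 6, 10, 6, 34, 54, 41, 77, 111, 107, 109, 106, 167, 206, 205, 202]
```

```bash
cat > fit3.py <<'E'
from fit2 import *
cw,sw=pickle.load(open("w11.pkl","rb"));E0=np.array(cw["extrinsics"])
def res3(q,w=1.):
    p=q[:5];f,h,t,_=model(p);k=q[5];r=res2(q[:6],.5)
    E=E0.copy();E[:3,3]+=q[6:9];E[:3,:3]=E[:3,:3]@R.from_rotvec([q[9],q[10],0]).as_matrix();c=dict(cw,extrinsics=E)
    P=lambda x:proj(c,x)[0]
    b=[*(P(h([0,0,.045]))-[309.4,190.7]),P(f([-.06,.04,t]))[1]-128.5,P(f([.06,.04,t]))[1]-249.5,
       P(f([-.05,.0675,t]))[0]-382.5,P(f([-.05,-.0675,t]))[0]-242.5,
       P(h([-.028+k,.036,.022]))[1]-163.0,max(P(h([.028-k,.036,.022]))[1],P(h([.028-k,.036,-.022]))[1])-241.]
    return np.r_[r,w*np.array(b),np.array(q[6:9])/.002,np.array(q[9:])/.006]
def run(w=1.,loss="soft_l1"): return least_squares(res3,[*p,.002]+[0]*5,args=(w,),loss=loss,x_scale=[.01,.01,.1,.1,.01,.01,.002,.002,.002,.01,.01])
if __name__=="__main__":
  for w,l in((1,"soft_l1"),(1,"linear"),(2,"soft_l1")):
    r=run(w,l);f,h,t,Rl=model(r.x[:5]);J=r.jac;sd=np.sqrt(np.diag(np.linalg.inv(J.T@J)))
    print(r.x.round(4),"sd",sd[:4].round(4),"lens",h([0,0,.045]).round(4),"goal",h([0,0,.145]).round(4));print(np.round(r.fun[28:36],1))
E
python3 fit3.py
```

```text
[ 5.657e-01  2.164e-01 -1.986e-01  3.769e-01  6.500e-03  2.500e-03
 -2.000e-04 -5.000e-04  1.000e-04  1.500e-03  1.000e-03] sd [0.0009 0.0008 0.0109 0.0205] lens [0.5495 0.2197 0.1268] goal [0.5134 0.227  0.2198]
[-0.1 -0.2 -0.1 -0.   0.5 -0.4  1.1 -0.7]
[ 5.655e-01  2.164e-01 -1.968e-01  3.806e-01  6.500e-03  2.800e-03
 -2.000e-04 -5.000e-04 -2.000e-04  2.000e-03  1.300e-03] sd [0.0006 0.0006 0.0093 0.0175] lens [0.5492 0.2197 0.1268] goal [0.5127 0.227  0.2196]
[-0.1 -0.4 -0.2  0.   0.5 -0.5  1.3 -0.9]
[ 5.655e-01  2.166e-01 -1.969e-01  3.749e-01  6.100e-03  2.000e-03
 -1.000e-04 -5.000e-04  4.000e-04  2.700e-03  8.000e-04] sd [0.0009 0.0008 0.0104 0.0134] lens [0.5494 0.2198 0.1269] goal [0.5135 0.227  0.2199]
[-0.1 -0.2  0.1 -0.2  0.6 -0.5  0.7 -0.3]
```

```bash
cat > box.py <<'E'
from h import *
from ang import Tm
def corners(s,a,X=0,Z=-.003,zp=.044):
    q=[]
    for x in(.026,-.026):
        for z in(.07-zp,.03-zp):
            for y in(-.04,.04): q.append(Tm(s)@[np.cos(a)*x-np.sin(a)*z+X,y,np.sin(a)*x+np.cos(a)*z+zp+Z,1])
    return np.array(q)[:,:3]
E
python3 - <<'E'
from box import *
import pickle
s=arm.read_state()
for n in("scene","side"):
    c,im=snap(n,n+"3");pickle.dump((c,s),open(n+"3.pkl","wb"))
    for a in(.31,.40):print(n,a,proj(c,corners(s,a)).round(1).tolist())
    k=proj(c,corners(s,.35));u,v=k.mean(0).astype(int);g=im[v-24:v+24,u-36:u+36,1]
    print("origin",u-36,v-24)
    for row in g:print("".join("%3x"%x for x in row)[0:].replace(" ",""))
E
```

```text
scene 0.31 [[393.5, 279.7], [422.4, 323.3], [404.2, 264.4], [435.1, 309.2], [366.5, 287.9], [394.9, 333.8], [376.5, 272.4], [406.9, 319.5]]
scene 0.4 [[391.7, 280.9], [420.4, 324.6], [404.2, 265.2], [434.9, 309.8], [365.9, 287.4], [394.4, 333.4], [377.8, 271.3], [408.4, 318.4]]
origin 363 274
d5d2d6d7d3d4d6d8d8d7dbdecb755c756e6664686666686a696742c21cd98ba5eaab75cdb77b96ea8eaa9ad6b7b7778c7c7
d9d7d8d7d2ced7d9d7d8e0d4784c5663696b676567646367676a622872979c6aa89a8bfab98d99ba9d679989109a6dda84a59
d9d7d8d7d7d6d6d6d9dddf9f363d58595a6a676365676666676668501a316695b3697aaa25bdbb878ac88ac84ad69dd8d96aa
d7d7d9d6d8d6d8d7d9e0cd3e1e35555058626b67666665636766666741166aab4c87ac986ac4b10988a5a97b58f25c48b47bd8d
d7d7d6d7d8d7d7dad8d35c1c1e30434b53596b6b6567676466686768664122b25dac5d7bb57da8cc8a98fbcca8b4b88ab999949
d9d9d7d8d6d9d8ddd99c2a1e2725344154535c6d6964646664666767676651211126c7ba95aaa998776e97dca8391076c9a7bd9b75
d9d9d7d7d7dadae2cc4219232b28262c4d5058636a6967646466676668656551341782888e895c9ab8be6ab555108a6dceadab796b6
d6d8d6d8d7d9ded75e1b2226272b2426395151576b6a6866666664666668676665412185cacad5a
[... 11085 characters left out ...]
a5a5a6a6a6a5a6a7a6a6a5a6a6a6a7a6a6a6a5a5a4a4a3a3a2a4a5a5a6a6a6a6a6a6a6a6a6a6a6a6a7a5a5a5a3a4a29f999186776f666461605e5e5c
9094989c9fa2a3a4a5a7a6a6a6a5a6a6a6a6a6a7a7a5a6a7a6a5a6a6a6a6a5a4a2a1a2a4a5a5a6a5a6a7a6a6a5a7a6a6a7a6a6a6a6a6a5a5a6a4a5a4a3a09a92877c7168635f5e5d
9fa2a3a4a5a5a6a6a6a6a7a6a5a6a6a7a6a6a6a5a6a6a6a6a6a6a6a6a5a5a4a2a1a1a2a3a5a6a5a6a6a6a6a6a5a6a6a7a6a7a6a5a6a6a6a6a6a6a5a6a6a4a4a09b948c80746a645e
a4a5a5a6a5a6a5a5a6a6a6a6a6a6a5a5a5a6a6a5a5a5a6a6a6a7a6a5a6a5a3a1a0a0a0a2a4a6a6a7a5a6a6a7a6a5a6a6a6a6a6a5a6a6a6a5a6a5a5a6a6a6a6a5a3a19c968e83776c
a6a6a6a6a6a6a5a5a6a6a6a6a6a6a6a6a5a5a6a6a6a6a6a6a7a5a5a5a5a5a3a19f9f9fa1a2a3a3a5a5a5a7a6a5a6a6a6a6a7a7a6a5a6a6a6a6a6a6a6a6a6a6a5a6a5a4a19e998f82
```

```bash
cat > sa.py <<'E'
import sys
from box import *
import pickle
from scipy.optimize import brentq, least_squares
n=sys.argv[1]
c,s=pickle.load(open(n+".pkl","rb"));g=cv2.imread("pics/%s.png"%n)[:,:,1].astype(float)
k=proj(c,corners(s,.35));A,B=k[4],k[6]   # bottom,top of -y/+x upright edge
pts=[]
for v in range(int(B[1])+3,int(A[1])-2):
    u0=A[0]+(v-A[1])*(B[0]-A[0])/(B[1]-A[1])
    r=g[v,int(u0)-9:int(u0)+9];lo=r[-5:].mean() if 0 else None
    bg=np.median(r[:4]);j=np.where(r<bg*.6)[0]
    if len(j)==0 or j[0]==0: continue
    j=j[0];l=bg*.6;pts.append((v,int(u0)-9+j-1+(r[j-1]-l)/(r[j-1]-r[j])))
pts=np.array(pts);print(pts.round(1).tolist())
f=np.polyfit(pts[:,0],pts[:,1],1);print("slope",f[0],"rms",np.std(np.polyval(f,pts[:,0])-pts[:,1]))
sl=lambda a:(lambda k:(k[6,0]-k[4,0])/(k[6,1]-k[4,1]))(proj(c,corners(s,a)))
for a in(.25,.3,.35,.4,.45):print(a,round(sl(a),3))
print("a",brentq(lambda a:sl(a)-f[0],0,.7))
# long edges: sample across perpendicular at mid parts; bottom +x edge (4-5) and top +x edge (6-7)
for i,j in((4,5),(6,7)):
    q=[]
    for t in np.linspace(.25,.55,13):
        p=k[i]+t*(k[j]-k[i]);d=k[j]-k[i];nn=np.array([-d[1],d[0]])/np.hypot(*d)
        o=np.arange(-7,7.01,.25);xy=(p+o[:,None]*nn).astype(np.float32)
        q.append(cv2.remap(g.astype(np.float32),xy[:,0].reshape(1,-1),xy[:,1].reshape(1,-1),cv2.INTER_LINEAR)[0])
    print(i,j,"n",nn.round(2),np.mean(q,0)[::2].round().astype(int).tolist())
for a in(.3,.35,.4):
    kk=proj(c,corners(s,a));print(a,[(nn@((kk[i]+kk[i+1])/2-(k[i]+k[i+1])/2)).round(2) for i in(4,6)])
E
python3 sa.py scene3
```

```text
[[274.0, 375.9], [275.0, 374.9], [276.0, 374.3], [277.0, 373.5], [278.0, 372.7], [279.0, 372.2], [280.0, 371.5], [281.0, 370.7], [282.0, 370.3], [283.0, 369.3], [284.0, 368.6]]
slope -0.7037280287495354 rms 0.11016876734105267
0.25 -0.573
0.3 -0.632
0.35 -0.687
0.4 -0.741
0.45 -0.793
a 0.36491498428054775
4 5 n [-0.85  0.53] [37, 36, 36, 37, 37, 36, 36, 36, 36, 37, 38, 39, 41, 42, 44, 46, 46, 44, 44, 44, 45, 45, 43, 41, 35, 31, 31, 35, 38]
6 7 n [-0.84  0.54] [101, 101, 101, 102, 102, 102, 102, 101, 101, 101, 102, 103, 106, 107, 102, 94, 86, 83, 80, 77, 68, 55, 44, 38, 36, 36, 37, 37, 36]
0.3 [np.float64(-0.17), np.float64(0.99)]
0.35 [np.float64(0.0), np.float64(0.0)]
0.4 [np.float64(0.11), np.float64(-1.01)]
```

Call:
arm_command(
  targets=[
    [[0.015, -0.001, 0.002], 0, -1],
    [[0.035, -0.003, 0.005], 0, -1],
    [[0.055, -0.005, 0.008], 0, -1],
    [[0.07, -0.0065, 0.01], 0, -1],
    [[0.0785, -0.0073, 0.0105], 0, -1],
    [[0.0813, -0.0073, 0.0106], 0, -1],
    [[0.0813, -0.0073, 0.0106], 0, -1],
    [[0.0813, -0.0073, 0.0106], 0, -1],
    [[0.0813, -0.0073, 0.0106], 0, -1],
  ],
)

```text
clock: 10.95
tcp_pos: [0.5052, 0.2293, 0.2845]
eef_rot: [0.1, 0.995, 0.0, 0.0]
force: [0.4, 0.1, -2.8]
grip_width: 0.0794
grip_force: 62.4
```

```bash
python3 - <<'E'
from box import *
import pickle
s=arm.read_state();print(s["tcp_pos"],s["eef_rot"],s["clock"],np.abs(s["qvel"]).max(),s["grip_force"])
c,im=snap("scene","scene4");pickle.dump((c,s),open("scene4.pkl","wb"))
from fit3 import *
r=run();f,h,t,Rl=model(r.x[:5]);L=h([0,0,.045])
u=Tm(s)@[-np.sin(.36)*.026,0,np.cos(.36)*.026+.0403,1]
print("in lens frame",(Rl.T@(u[:3]-L)).round(4),"long side",(Rl.T@Tm(s)[:3,1]).round(3))
E
python3 sa.py scene4
```

```text
[0.50523876 0.22927038 0.28445487] [1.00384909e-01 9.94948628e-01 7.27430710e-05 3.04800629e-04] 10.95 0.0028426445483808174 62.43043541908264
in lens frame [0.0007 0.0006 0.0997] long side [ 0.002  1.    -0.001]
[[253.0, 418.6], [254.0, 418.3], [255.0, 417.5], [256.0, 416.7], [257.0, 415.9], [258.0, 415.2], [259.0, 414.3], [260.0, 413.6], [261.0, 412.2], [262.0, 411.2], [263.0, 410.1]]
slope -0.8597132559186998 rms 0.30221676620248317
0.25 -0.66
0.3 -0.711
0.35 -0.76
0.4 -0.807
0.45 -0.853
a 0.4572438391562565
4 5 n [-0.82  0.57] [33, 34, 34, 34, 33, 33, 33, 33, 32, 31, 35, 48, 73, 102, 121, 127, 127, 126, 126, 125, 125, 124, 124, 125, 126, 128, 134, 140, 147]
6 7 n [-0.81  0.59] [93, 93, 93, 93, 93, 94, 94, 94, 94, 94, 94, 96, 98, 99, 95, 87, 81, 77, 75, 73, 67, 57, 46, 38, 34, 33, 33, 32, 33]
0.3 [np.float64(-0.03), np.float64(1.0)]
0.35 [np.float64(0.0), np.float64(0.0)]
0.4 [np.float64(-0.03), np.float64(-1.01)]
```

```bash
cat > sl.py <<'E'
from box import *
import pickle
from scipy.optimize import minimize_scalar
s=arm.read_state();c,im=snap("side","side4");pickle.dump((c,s),open("side4.pkl","wb"))
for n,ed in(("scene3",[(4,6),(5,7)]),("scene4",[(4,6),(5,7)]),("side3",[(0,2),(0,4),(2,6),(4,6)]),("side4",[(0,2),(0,4),(2,6),(4,6)])):
    c,s=pickle.load(open(n+".pkl","rb"));g=cv2.imread("pics/%s.png"%n)[:,:,1].astype(np.float32)
    for i,j in ed:
        k=proj(c,corners(s,.35));d=k[j]-k[i];L=np.hypot(*d);d/=L;nn=np.array([-d[1],d[0]])
        T=np.arange(.12*L,.75*L,.5);o=np.arange(-4,4.01,.2)
        xy=(k[i]+T[:,None,None]*d+o[None,:,None]*nn).astype(np.float32)
        q=cv2.remap(g,xy[...,0],xy[...,1],cv2.INTER_CUBIC);G=np.abs(np.gradient(cv2.GaussianBlur(q,(9,1),0),axis=1))
        G2=G**2;off=(G2*o).sum(1)/G2.sum(1)
        w=np.ones(len(T));
        for _ in range(8): f=np.polyfit(T,off,1,w=w);e=off-np.polyval(f,T);w=1/(1+(e/.2)**2)
        ang=lambda a:(lambda k:np.arctan2(*(k[j]-k[i])[::-1]))(proj(c,corners(s,a)))
        tgt=np.arctan2(d[1],d[0])+np.arctan(f[0])
        a=minimize_scalar(lambda a:(ang(a)-tgt)**2,bounds=(0,.8),method="bounded").x
        print(n,(i,j),"len %.0f a %.3f off %.2f rms %.2f contrast %.0f sens %.2f"%(L,a,np.polyval(f,L/2),np.sqrt((w*e**2).mean()),np.median(G.max(1)),(ang(.4)-ang(.3))/.1))
E
python3 sl.py
```

```text
scene3 (4, 6) len 19 a 0.358 off -0.01 rms 0.06 contrast 26 sens 0.75
scene3 (5, 7) len 19 a 0.095 off 0.57 rms 0.16 contrast 4 sens 0.57
scene4 (4, 6) len 20 a 0.539 off -0.25 rms 0.11 contrast 23 sens 0.61
scene4 (5, 7) len 21 a 0.800 off 2.52 rms 0.16 contrast 10 sens 0.46
side3 (0, 2) len 16 a 0.616 off -2.10 rms 0.15 contrast 8 sens -1.05
side3 (0, 4) len 21 a 0.203 off -0.83 rms 0.17 contrast 8 sens -0.93
side3 (2, 6) len 22 a 0.485 off 0.03 rms 0.15 contrast 2 sens -0.96
side3 (4, 6) len 16 a 0.349 off -0.82 rms 0.08 contrast 4 sens -1.03
side4 (0, 2) len 16 a 0.602 off -1.75 rms 0.05 contrast 9 sens -1.07
side4 (0, 4) len 22 a 0.359 off -1.53 rms 0.10 contrast 8 sens -0.93
side4 (2, 6) len 23 a 0.410 off 0.57 rms 0.15 contrast 2 sens -0.95
side4 (4, 6) len 16 a 0.292 off -0.70 rms 0.07 contrast 4 sens -1.05
```

```bash
python3 -c "
from plant import arm
s=arm.read_state();print(s['clock'],s['tcp_pos'],s['grip_force']);print(arm.close_job())"
```

```text
11.05 [0.50503221 0.22926886 0.28424014] 62.43088245391846
the job is handed in; nothing more can be done
None
```

I handed the job in at 11 s. The gripper is holding the thick bar still, with its underside about 10 cm in front of the lens and centred to about 1 mm by my estimate. Its long side is parallel to the head's. My best estimate of the bar's tilt is 0.36 rad against about 0.375 rad for the lens. The tilt is the least certain figure: individual readings disagreed, and I could not confirm it by eye because the picture limit was used up. The result was not returned.

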